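Stow the turner's mallet in its ring holder

ROBOT

A 6-joint arm with a two-finger parallel gripper is mounted at the origin on the work surface. World frame = base frame: x ahead of the robot, y to its left, z up, the work surface at z = 0. Lengths are in m, angles in rad, forces in N, time in s.
With the tool pointing down it reaches from about 0.3 to 0.775 m from the base axis. Payload 14.6 kg.
Tool frame: the origin (TCP) lies midway between the tips of the shut fingers; the grasp point (between the pads) lies 19 mm behind it; z points along the fingers, y is the line along which they close (so a half turn about z gives the same grasp; the last joint's range is limited). The gripper opens to 85 mm and grips with 20 to 120 N. Pads are 22 mm wide; open, the fingers measure 114 mm over their backs; the gripper's body (76 mm by 85 mm) begins 54 mm behind the grasp point. The pads swing forward as they close: fully open they stand 13 mm farther back than shut.
Start: joints at [1.268, 0.3, 1.521, -0, 1.321, -0.067], TCP at [0.128, 0.535, 0.231] pointing down, gripper open.
Joint ranges: [-3.03, 3.03], [-0.79, 2.21], [0.23, 2.52], [-1.04, 4.18], [0, 3.07], [-2.55, 2.55]. Speed limits (rad/s): [2.22, 2.22, 2.57, 3.14, 3.14, 3.14].

INTERFACE

Orientations are given as a unit quaternion [w, x, y, z].
In Python, from plant import r gives the robot as it stands.
- The arm moves only by the tool move_arm, never from a script. Its argument "series" is text: rows parted by semicolons, each of 7 numbers parted by spaces: the shift along the world's x, y, z scaled (see below), then the turn, a rotation vector about the world's x, y, z scaled (see below), then the closure, from -1 (fully open) to 1 (shut). In form: tx ty tz rx ry rz claw; .... A call has 1 to 8 rows; each row is the pose to reach, as a shift and turn from the pose commanded when the call began, turning the shorter way round; what a row does not reach only later rows make up. The controller multiplies each number of a shift by 0.3 m and each number of a turn by 360 degrees. A row lasts 1/12 s, in which the tool goes at most 41.7 mm and 7.16 degrees, less where a joint would pass 70% of its speed; a pose out of reach is approached as far as the arm can. A call with a number of a shift or a turn outside -1 to 1 is refused whole. A call with a gripper value outside its range is refused whole. The fingers move at their own pace and stop on an object; "squeeze" is the grip in N (left out, the last holds). Time passes only in rows, so rows that repeat a pose let the fingers close. It gives the time, the measured TCP pose, the force, the opening and the grip force at its end, in the units of the state.
- r.get_obs(): the state, without advancing time (a new reading comes with each control period).
- r.snapshot(name): name is "side" or "top" or "wrist"; returns the picture (384x512x3 uint8, red, green, blue); there is no depth.
- r.get_calibration(name): a dict with "mtx" (3x3 intrinsics, pixels), "R" (3x3) and "t" (3): a world point X has camera coordinates R X + t. Camera axes: x right, y down, z forward; pixel columns grow to the right and rows downward; lengths in m; the calibration is good to about 2 mm. A picture is of the moment at which its call begins: read the wrist's pose just before it. get_calibration takes no time and is no camera call; for the wrist camera it gives the pose at the moment of the call.
- r.job_done(): hands the job in; it is judged then, once.
The state is a dict: "t": time; "joint_positions": joint angles; "qd": joint speeds; "effort": joint torques, N m; "tool_pos": TCP position; "tcp_rot": TCP orientation; "force": force on the tool from outside, world axes, zero at the start; "wrist_torque": the same for the moment, N m; "gripper_width": finger opening in m; "grip_force": force on a finger pad.
Only numpy, scipy, OpenCV 4.12 (cv2) and the standard library are available. Lean on these libraries where they do the work, as an engineer would, in place of code of your own. Each camera call takes 0.05 s, during which the arm holds its last target. There are 200 camera calls.

TASK

Clear up before the lathe is started: take the wooden mallet from its sloping rest and drop it handle-first through the ring of the empty holder until its head sits fully home on the ring. Then swing that holder's red-knobbed keeper bar fully shut over the mallet's head so that it cannot hop out. Leave the brass mallet in the other holder, and the other things on the bench, where they are.

Things in the scene. Friction and masses are not known exactly. Their poses are not given: they have to be found in the camera images.
- mallet: Wooden mallet, about 0.3 kg: dark head, cylinder 56 mm diameter x 70 mm; light handle 24 mm diameter x 110 mm, purple band, last 12 mm tapered to 14 mm. Origin: centre of the head's underside; +z along the axis to the head's top. Starts leaning in the rest, axis 30 degrees from vertical, head up. It is only carried from below: it lifts straight up, both sides of the head free for fingers.
- rest: Fixed plywood sloping rest under the mallet, base 190 x 100 x 12 mm; place and yaw vary. Origin on the bench under the middle of the lying mallet's head, which is 155 mm up; z up, +x the level way in which the mallet's head points. Above the base it is at most 48 mm wide across its y.
- holder_ring (a point): Empty cream holder, fixed; it, the other holder and the rest swap places. Centre of the steel ring's top face, 135 mm above the bench: vertical bore 32 mm, outside 52 mm, 12 mm thick; base top 125 mm below. z up, x towards the post (24 x 30 mm, 211 mm high), whose axis is 70 mm from the ring's. Mallet home: its origin lies here, its z up.
- keeper_pivot (a point): On the keeper bar's vertical pivot axis, on the empty holder's post, 213 mm above the bench (the bar's underside). z up, x from the ring towards the post.
- keeper_knob (a point): Middle of the keeper's upright red knob (16 mm diameter, from 221 to 256 mm above the bench), 90 mm from the pivot on a flat level steel bar 16 mm wide, 213 to 221 mm above the bench. Shut, the bar passes 8 mm over the seated mallet's head.
- keeper (a joint): Keeper's angle, rad: 0 = shut against a stop (the bar points from the post out over the ring, holder's -x); grows as it opens, clockwise seen from above: at 1.57 it points along the holder's +y; stop at 2.1. Starts 1.2 to 1.7 open. No spring, light friction (0.04 N m): it stays where left and can be pushed by the knob.
- brass_mallet: Bystander: brass mallet (head 44 mm diameter, 55 mm high) already hanging in the other, like holder. Origin: centre of the head's underside, z up.
- other_holder_ring (a point): Like ring-centre point of the other holder, which already holds the brass mallet, its keeper shut and immovable; same sizes and axes as the empty holder. Not to be used.
- wax_tin: Wax tin, a jar 68 mm across and 70 mm high, bystander. Origin: centre of the underside
- bowl: Turned light-wood bowl, 120 mm across, 50 mm high, bystander. Origin: centre of the underside
- blank: Square wood blank 50 x 160 x 50 mm, bystander. Origin: centre of the underside
- sanding_block: Cork sanding block 60 x 100 x 35 mm, bystander. Origin: centre of the underside
- tape: Blue tape roll, 90 mm across, 25 mm high, bystander. Origin: centre of the underside
There are look-alikes about, which are no part of the job. What is shaped like the mallet but blue is not meant.

How it is judged:
On the way, in this order (a step that is already met when the one before it is completed fails the run):
1. the mallet is home in the empty holder's ring, head up, while the keeper is still open (more than 0.8 rad) (horizontal distance between mallet and holder_ring below 0.006 m and z of mallet in the frame of holder_ring between -0.004 and 0.004 m and angle between mallet's own z axis and vertical below 0.08 rad and value of joint keeper above 0.8 rad), for 0.2 s.
2. the keeper is swung shut (within 0.12 rad) over the seated mallet (horizontal distance between mallet and holder_ring below 0.006 m and z of mallet in the frame of holder_ring between -0.004 and 0.004 m and angle between mallet's own z axis and vertical below 0.08 rad and value of joint keeper below 0.12 rad), for 0.2 s.
At the end, for the whole second after the job is handed in: The mallet rests upright (within 0.08 rad) in the empty holder's ring, its head's underside on the ring (height within 4 mm, centre within 6 mm), with the keeper shut within 0.12 rad over it; everything is still, and the brass mallet is still in its own holder (all of step 2 and linear speed of mallet below 0.02 m/s and velocity of joint keeper between -0.05 and 0.05 rad/s and distance of brass_mallet from where it was at the start of the episode below 0.02 m); the robot touches nothing.
It fails at once if the brass mallet is moved by more than 20 mm (distance of brass_mallet from where it was at the start of the episode above 0.02 m).
It fails at once if another thing on the bench is moved by more than 30 mm (distance of any of wax_tin, bowl, blank, sanding_block, tape from where it was at the start of the episode above 0.03 m).
It also fails if it takes over 58 s, if anything falls off the work surface, if the arm or the gripper's body presses on something with over 40 N, if the wrist force passes 120 N, or if a joint passes its speed limit or range.

## Working session

There is one attempt and no reset: what is moved stays moved. The work goes in short steps, Python scripts to look and compute and a tool call to move; the robot and the scene stay as the last step left them, time stands still between calls to the robot, and variables do not carry over. Pictures are saved under pics/ and viewed, at most 10 in all, crops included, and the job is handed in when it is done.

Besides the shell and the picture viewer there is one more tool, called after "Emit:" in YAML: its name, and indented under it one key for each argument. move_arm: Moves the arm, as the interface text tells. Its arguments: {"type":"object","properties":{"series":{"type":"string"},"squeeze":{"type":"number"}},"required":["series"]}

```bash
mkdir -p pics; python3 - <<'E'
from plant import r
import cv2
for n in("side","top"):
    cv2.imwrite(f"pics/{n}0.png",cv2.resize(r.snapshot(n)[:,:,::-1],(800,600),interpolation=cv2.INTER_CUBIC))
    c=r.get_calibration(n);print(n,c["mtx"].round(1).tolist(),(-c["R"].T@c["t"]).round(3),c["R"].round(3).tolist())
print(r.get_obs())
E
```

```text
side [[488.3, 0.0, 250.4], [0.0, 488.3, 198.0], [0.0, 0.0, 1.0]] [-0.28  -0.976  0.975] [[0.784, -0.621, 0.023], [-0.332, -0.45, -0.829], [0.525, 0.642, -0.558]]
top [[468.9, 0.0, 250.3], [0.0, 468.9, 194.6], [0.0, 0.0, 1.0]] [ 0.388 -0.015  1.64 ] [[0.025, -1.0, 0.007], [-0.997, -0.026, -0.069], [0.069, -0.005, -0.998]]
{'t': 0.1, 'joint_positions': array([ 1.26841596e+00,  3.00490056e-01,  1.52154953e+00,  3.27188767e-05,
        1.32072168e+00, -6.65946089e-02]), 'qd': array([ 0.0003254 , -0.00065407, -0.00088156,  0.00061012,  0.00040816,
       -0.00020434]), 'effort': array([ 3.00190768e-03, -5.44381499e+01, -3.62368262e+01,  1.86060959e-05,
        2.95655940e-03, -1.76758090e-05]), 'tool_pos': array([0.12840902, 0.53456824, 0.23072427]), 'tcp_rot': array([-1.22766146e-04,  1.17623987e-01,  9.93058033e-01, -5.71484368e-04]), 'force': array([0.74517063, 0.85817598, 0.3606752 ]), 'wrist_torque': array([-0.0189467 , -0.00219575, -0.04857679]), 'grip_force': 0.0, 'gripper_width': 0.08540502067924237}
```

View pics/side0.png

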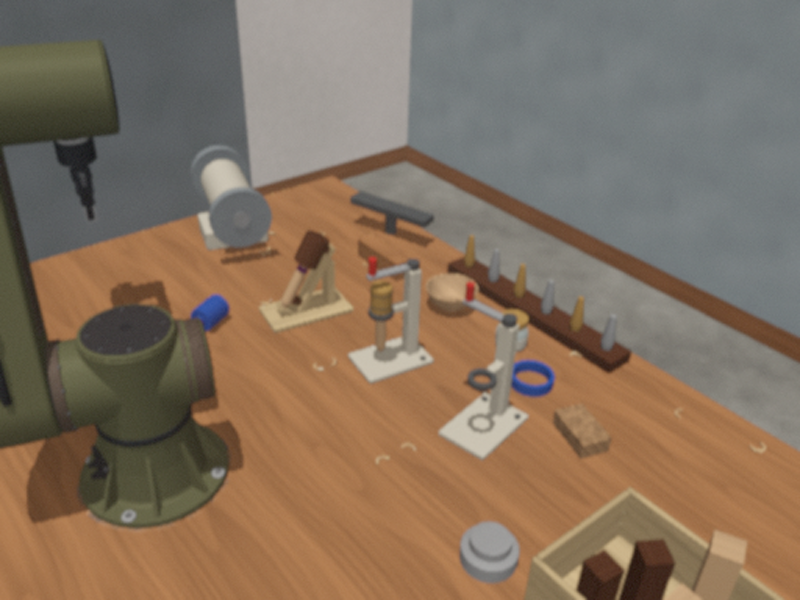

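View pics/top0.png

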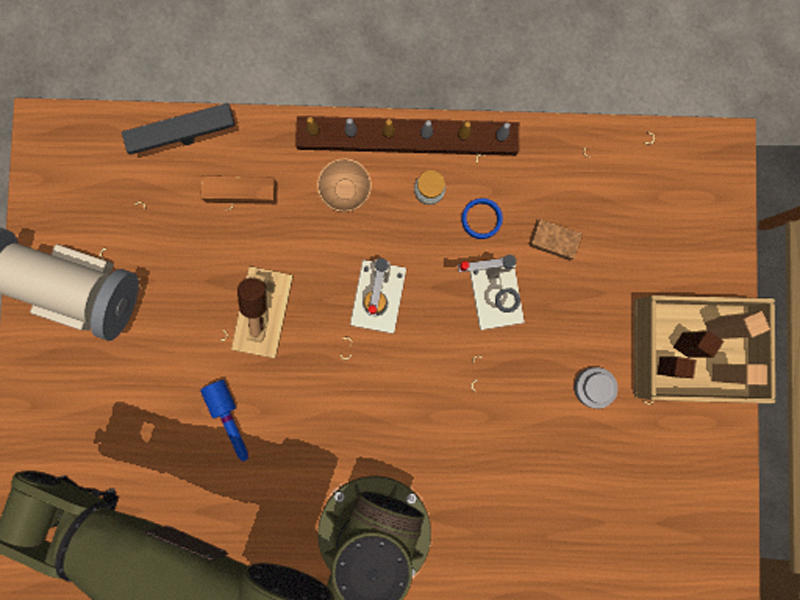

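The top view shows the wooden mallet's head at (252,295) px on its plywood rest around (263,312). The brass mallet's holder is in the middle, at (380,295). The empty holder is on the right: ring (507,299), post top (509,262), red knob (464,266). The blue mallet at (222,415) is the decoy.

```bash
cat > h.py <<'E'
import numpy as np,cv2
from plant import r
def ray(c,p):
    d=c["R"].T@np.linalg.solve(c["mtx"],[p[0],p[1],1.]); return -c["R"].T@c["t"],d/np.linalg.norm(d)
def onz(c,p,z):
    o,d=ray(c,p); return o+d*(z-o[2])/d[2]
def tri(c1,p1,c2,p2):
    A=np.zeros((3,3));b=np.zeros(3);R=[ray(c1,p1),ray(c2,p2)]
    for o,d in R:
        M=np.eye(3)-np.outer(d,d);A+=M;b+=M@o
    x=np.linalg.solve(A,b); return x,[np.linalg.norm(np.cross(x-o,d)) for o,d in R]
def blobs(m,win=None,amin=8):
    m=m.astype(np.uint8)*255
    if win is not None:
        k=np.zeros_like(m);x0,y0,x1,y1=win;k[y0:y1,x0:x1]=255;m&=k
    n,l,s,c=cv2.connectedComponentsWithStats(m)
    return sorted([(int(s[i,4]),c[i].round(1),l==i) for i in range(1,n) if s[i,4]>=amin],key=lambda a:-a[0])
E
python3 - <<'E'
from h import *
T=r.snapshot("top");S=r.snapshot("side");ct=r.get_calibration("top");cs=r.get_calibration("side")
def ch(I): I=I.astype(int);return I[...,0],I[...,1],I[...,2]
def red(I): R,G,B=ch(I);return (R>130)&(G<60)&(B<60)
def dark(I): R,G,B=ch(I);return (R<100)&(R>G+12)&(G<50)&(R>20)
kt=blobs(red(T),(280,150,320,190),3);ks=blobs(red(S),(285,170,320,200),3)
print("knob",kt[0][:2],ks[0][:2]);print(tri(ct,kt[0][1],cs,ks[0][1]),onz(ct,kt[0][1],.25))
ht=blobs(dark(T),(140,165,190,215));hs=blobs(dark(S),(180,140,220,180))
print("head",[a[:2] for a in ht[:3]],[a[:2] for a in hs[:3]]);print(tri(ct,ht[0][1],cs,hs[0][1]))
R,G,B=ch(T)
cream=(R>170)&(G>170)&(B>150); ply=(R>170)&(G>140)&(B>80)&(B<160)&(R-B>40)
for nm,m,w,z in(("hold",cream,(295,160,345,215),.01),("rest",ply,(140,165,195,235),.012)):
    mm=np.column_stack(np.nonzero(np.any([b[2] for b in blobs(m,w,10)],0))[::-1]).astype(np.float32)
    rc=cv2.minAreaRect(mm);P=np.array([onz(ct,p,z)[:2] for p in cv2.boxPoints(rc)])
    print(nm,rc,P.round(3).tolist(),P.mean(0).round(3),np.linalg.norm(np.diff(P,axis=0),axis=1).round(3),[round(float(np.degrees(np.arctan2(*(P[i+1]-P[i])[::-1]))),1) for i in(0,1)])
print("ring",onz(ct,(507/1.5625,299/1.5625),.135),"post",onz(ct,(509/1.5625,262/1.5625),.218))
E
```

```text
knob (20, array([297. , 169.1])) (34, array([300.3, 186.4]))
(array([ 0.56697945, -0.1619265 ,  0.23461945]), [np.float64(5.533482724152064e-06), np.float64(5.5334827240704164e-06)]) [ 0.56502865 -0.16032625  0.25      ]
head [(403, array([161.2, 190.7]))] [(74, array([203.3, 162.4]))]
(array([0.50500562, 0.25740084, 0.13962101]), [np.float64(0.0085823767640532), np.float64(0.008582376764053283)])
hold ((317.25848388671875, 187.0452880859375), (43.06208801269531, 28.380435943603516), 79.3803482055664) [[0.598, -0.194], [0.619, -0.291], [0.471, -0.321], [0.45, -0.224]] [ 0.535 -0.257] [0.1   0.151 0.099] [-77.8, -168.6]
rest ((167.260986328125, 199.44879150390625), (28.35626983642578, 54.26803970336914), 12.094758033752441) [[0.394, 0.328], [0.58, 0.296], [0.561, 0.199], [0.376, 0.232]] [0.478 0.264] [0.188 0.099 0.188] [-9.8, -100.6]
ring [ 0.50980774 -0.26225087  0.135     ] post [ 0.57577722 -0.25150097  0.218     ]
```

```bash
cat >> h.py <<'E'
from scipy.spatial.transform import Rotation as Ro
def tool(tilt,yaw,yawc=None):
    """tool z = -(axis leaning `tilt` deg towards `yaw` deg); y horizontal at yaw+90"""
    y=np.radians(yaw);t=np.radians(tilt)
    z=-np.array([np.sin(t)*np.cos(y),np.sin(t)*np.sin(y),np.cos(t)]);yy=np.array([-np.sin(y),np.cos(y),0])
    return Ro.from_matrix(np.column_stack([np.cross(yy,z),yy,z]))
def cur():
    o=r.get_obs();q=o["tcp_rot"];return np.array(o["tool_pos"]),Ro.from_quat([q[1],q[2],q[3],q[0]]),o
def go(p,R):
    p0,R0,_=cur();v=(R*R0.inv()).as_rotvec()
    print("shift",((np.array(p)-p0)/.3).round(4),"turn",(v/2/np.pi).round(4),"deg",np.degrees(np.linalg.norm(v)).round(1))
E
python3 - <<'E'
from h import *
ct=r.get_calibration("top");H=onz(ct,(161.2,190.7),.165);print(H)
R=tool(30,-10.2);z=R.as_matrix()[:,2]
p=np.array([.505,.256,.155])-z*.12;print(p);go(p,R)
E
```

```text
[0.49608923 0.25759555 0.165     ]
[0.56405174 0.24537492 0.25892305]
shift [ 1.4521 -0.9643  0.0932] turn [0.0172 0.0815 0.0089] deg 30.2
```

Emit:
move_arm:
  series: "0.1 -0.06 0.1 0 0 0 -1; 0.2 -0.12 0.18 0 0 0 -1; 0.3 -0.18 0.22 0 0.01 0 -1; 0.4 -0.25 0.22 0.003 0.025 0.003 -1; 0.5 -0.32 0.22 0.006 0.035 0.004 -1; 0.6 -0.39 0.22 0.01 0.05 0.005 -1; 0.7 -0.46 0.22 0.013 0.065 0.007 -1; 0.8 -0.53 0.22 0.017 0.0815 0.009 -1"

```text
t: 0.87
tool_pos: [0.3697, 0.3744, 0.2982]
tcp_rot: [-0.259, 0.085, 0.962, 0.024]
force: [-0.5, 1.4, 0.4]
gripper_width: 0.0854
grip_force: 0.0
```

```bash
python3 - <<'E'
from h import *
p,_,o=cur();print(p,o["t"],o["qd"].round(2))
R=tool(30,-10.2);go([.564,.245,.259],R)
E
```

```text
[0.36973274 0.37443378 0.29815578] 0.8667 [-1.02  0.83 -0.77  0.59  1.19 -0.96]
shift [ 0.6476 -0.4314 -0.1305] turn [-0.0005 -0.0004 -0.0001] deg 0.2
```

Emit:
move_arm:
  series: "0.1 -0.07 0 0 0 0 -1; 0.2 -0.14 0 0 0 0 -1; 0.3 -0.21 0 0 0 0 -1; 0.4 -0.28 0 0 0 0 -1; 0.5 -0.35 -0.05 0 0 0 -1; 0.6 -0.42 -0.1 0 0 0 -1; 0.65 -0.43 -0.13 0 0 0 -1; 0.65 -0.43 -0.13 0 0 0 -1"

```text
t: 1.53
tool_pos: [0.5654, 0.2446, 0.2546]
tcp_rot: [-0.26, 0.088, 0.961, 0.022]
force: [-0.2, 1.1, -0.1]
gripper_width: 0.0855
grip_force: 0.0
```

```bash
python3 - <<'E'
from h import *
p,R,o=cur();print(p,R.as_matrix().round(3).tolist(),o["t"]);c=r.get_calibration("wrist");W=r.snapshot("wrist");T=r.snapshot("top")
cv2.imwrite("pics/w1.png",W[:,:,::-1]);np.savez("w1.npz",W=W,T=T,**{k:c[k] for k in("mtx","R","t")})
print(-c["R"].T@c["t"],c["R"].round(3).tolist(),c["mtx"])
H=np.array([.505,.256,.155]);
for q in(H,p): v=c["mtx"]@(c["R"]@q+c["t"]);print(v[:2]/v[2])
E
```

```text
[0.56536176 0.24463173 0.25457179] [[-0.85, 0.18, -0.495], [0.157, 0.984, 0.088], [0.503, -0.003, -0.864]] 1.5333
[0.5689777  0.24492922 0.41852819] [[0.18, 0.984, -0.004], [0.962, -0.177, -0.208], [-0.205, 0.034, -0.978]] [[274.13799184   0.         250.02661127]
 [  0.         274.13799184 188.94544831]
 [  0.           0.           1.        ]]
[250.3878578  180.10498102]
[249.48078572 241.08763111]
```

View pics/w1.png

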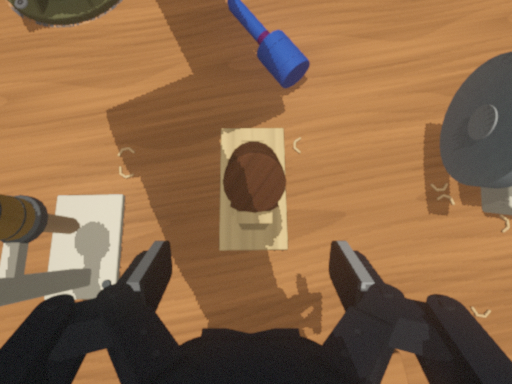

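The wrist view shows the dark head at about (255,177) px. The rest's edges are parallel to the image columns (220–288), so its yaw is about -10°. The open fingers are at (155,265) and (345,265).

```bash
python3 - <<'E'
from h import *
d=np.load("w1.npz");c={k:d[k] for k in("mtx","R","t")};ct=r.get_calibration("top")
def dark(I): I=I.astype(int);R,G,B=I[...,0],I[...,1],I[...,2];return (R<115)&(R>G+12)&(G<65)
def bb(I,w):
    b=blobs(dark(I),w)[0];y,x=np.nonzero(b[2]);print(b[:2],x.min(),x.max(),y.min(),y.max(),cv2.fitEllipse(cv2.findContours(b[2].astype(np.uint8),0,1)[0][0]));return b[1]
a=bb(d["W"],(210,130,300,220));b=bb(d["T"],(140,165,190,215))
print(tri(c,a,ct,b));print([onz(q,p,z).round(4) for q,p in((c,a),(ct,b)) for z in(.155,.165)])
# base of rest
W=d["W"].astype(int);m=(W[...,0]>150)&(W[...,1]>120)&(W[...,2]<165)&(W[...,0]-W[...,2]>40)&(W[...,1]>W[...,0]*.74)
k=np.any([q[2] for q in blobs(m,(205,115,300,260),10)],0);rc=cv2.minAreaRect(np.column_stack(np.nonzero(k)[::-1]).astype(np.float32))
P=np.array([onz(c,p,.012)[:2] for p in cv2.boxPoints(rc)]);e=np.diff(P,axis=0);print(P.round(3).tolist(),P.mean(0),np.linalg.norm(e,axis=1),np.degrees(np.arctan2(e[:,1],e[:,0])))
E
```

```text
(1546, array([242.8, 179.5])) 224 278 143 211 ((249.98728942871094, 176.86181640625), (48.4945182800293, 66.48515319824219), 21.40882682800293)Traceback (most recent call last):
  File "<stdin>", line 6, in <module>
  File "<stdin>", line 5, in bb
IndexError: list index out of range
```

```bash
python3 - <<'E'
from h import *
d=np.load("w1.npz");c={k:d[k] for k in("mtx","R","t")};ct=r.get_calibration("top")
I=d["W"].astype(int);print(I[[150,177,200],255],I[177,[235,275,281,284,292]],I[205:230:4,255])
m=(I.sum(2)<230)&(I[...,0]>I[...,1]+8)
b=blobs(m,(215,130,292,222))[0];y,x=np.nonzero(b[2]);print(b[:2],x.min(),x.max(),y.min(),y.max())
print(cv2.fitEllipse(cv2.convexHull(np.column_stack([x,y]).astype(np.float32))))
print(tri(c,b[1],ct,(161.2,190.7)));print([onz(q,p,z).round(4) for q,p in((c,b[1]),(ct,(161.2,190.7))) for z in(.155,.165)])
W=I;m=(W.min(2)>80)&(W[...,0]>150)&(W[...,1]>W[...,0]*.74)
k=np.any([q[2] for q in blobs(m,(205,115,295,260),10)],0);rc=cv2.minAreaRect(np.column_stack(np.nonzero(k)[::-1]).astype(np.float32))
P=np.array([onz(c,p,.012)[:2] for p in cv2.boxPoints(rc)]);e=np.diff(P,axis=0);print(P.round(3).tolist(),P.mean(0),np.linalg.norm(e,axis=1),np.degrees(np.arctan2(e[:,1],e[:,0])))
E
```

```text
[[ 93  64  39]
 [106  70  43]
 [102  63  43]] [[ 79  54  34]
 [108  72  48]
 [102  61  38]
 [106  69  44]
 [186 131  80]] [[104  67  47]
 [ 81  55  35]
 [142 121  85]
 [158 135  97]
 [158 135  98]
 [122 103  71]
 [134 114  79]]
(3168, array([253.2, 179.2])) 224 284 142 211
((253.72067260742188, 178.85650634765625), (60.51869201660156, 72.18878936767578), 176.87954711914062)
(array([0.4989368 , 0.26156895, 0.13476026]), [np.float64(0.0017260278209234702), np.float64(0.0017260278209233748)])
[array([0.5046, 0.2589, 0.155 ]), array([0.507 , 0.2584, 0.165 ]), array([0.4968, 0.2594, 0.155 ]), array([0.4961, 0.2576, 0.165 ])]
[[0.565, 0.2], [0.376, 0.23], [0.397, 0.346], [0.584, 0.305]] [0.48050604 0.27031812] [0.19133466 0.11781993 0.19118067] [170.91779272  79.51304892 -12.29451643]
```

```bash
python3 - <<'E'
from h import *
H=np.array([.502,.2592,.155]);R=tool(30,-10.3);z=R.as_matrix()[:,2]
for s in(-.06,.016): go(H+z*s,R)
E
```

```text
shift [-0.1065  0.0237 -0.1685] turn [ 0.0002 -0.0002 -0.0002] deg 0.1
shift [-0.2311  0.0464 -0.3879] turn [ 0.0002 -0.0002 -0.0002] deg 0.1
```

Emit:
move_arm:
  series: "-0.05 0.015 -0.08 0 0 0 -1; -0.107 0.024 -0.168 0 0 0 -1; -0.14 0.03 -0.225 0 0 0 -1; -0.17 0.036 -0.28 0 0 0 -1; -0.2 0.041 -0.335 0 0 0 -1; -0.231 0.046 -0.388 0 0 0 -1; -0.231 0.046 -0.388 0 0 0 -1; -0.231 0.046 -0.388 0 0 0 0"
  squeeze: 40

```text
t: 2.3
tool_pos: [0.4936, 0.2612, 0.143]
tcp_rot: [-0.257, 0.085, 0.962, 0.023]
force: [0.3, 0.1, -0.8]
gripper_width: 0.0754
grip_force: 0.0
```

Emit:
move_arm:
  series: "0 0 0 0 0 0 1; 0 0 0 0 0 0 1; 0 0 0 0 0 0 1; 0 0 0 0 0 0 1; 0 0 0 0 0 0 1; 0 0 0 0 0 0 1"
  squeeze: 40

```text
t: 2.8
tool_pos: [0.495, 0.2608, 0.1436]
tcp_rot: [-0.256, 0.086, 0.962, 0.023]
force: [-0.1, 1.1, 6.4]
gripper_width: 0.0551
grip_force: 41.6
```

Emit:
move_arm:
  series: "0 0 0.06 0 0 0 1; 0 0 0.15 0 0 0 1; 0 0 0.27 0 0 0 1; 0 0 0.4 0 0 0 1; 0 0 0.53 -0.003 -0.018 0 1; 0 0 0.66 -0.007 -0.037 0 1; 0 0 0.78 -0.01 -0.055 0 1; 0 0 0.88 -0.013 -0.073 0 1"
  squeeze: 70

```text
t: 3.47
tool_pos: [0.4942, 0.2603, 0.4103]
tcp_rot: [-0.024, 0.089, 0.996, 0.004]
force: [0.4, 0.6, -2.4]
gripper_width: 0.0549
grip_force: 74.3
```

```bash
python3 - <<'E'
from h import *
p,_,o=cur();print(p,o["grip_force"],o["gripper_width"],o["joint_positions"].round(2))
go([.45,0,.43],tool(0,0.5)); go([.51,-.261,.43],tool(0,10.5))
E
```

```text
[0.49420653 0.26025985 0.41033501] 74.28228735923767 0.05493786124071692 [ 0.41  0.28  1.14  0.03  1.76 -0.98]
shift [-0.1474 -0.8675  0.0655] turn [-0.0011 -0.0076  0.0298] deg 11.1
shift [ 0.0526 -1.7375  0.0655] turn [-0.0005 -0.0077  0.0576] deg 20.9
```

Emit:
move_arm:
  series: "0 -0.05 0.04 -0.001 -0.008 0.003 1; 0 -0.15 0.07 -0.001 -0.008 0.006 1; 0 -0.28 0.07 -0.001 -0.008 0.01 1; 0 -0.41 0.07 -0.001 -0.008 0.014 1; 0 -0.54 0.07 -0.001 -0.008 0.018 1; 0 -0.67 0.07 -0.001 -0.008 0.022 1; 0 -0.8 0.07 -0.001 -0.008 0.026 1; 0 -0.92 0.07 -0.001 -0.008 0.03 1"

```text
t: 4.13
tool_pos: [0.4936, -0.0176, 0.4278]
tcp_rot: [-0.003, -0.006, 1.0, -0.001]
force: [1.0, -0.1, -3.8]
gripper_width: 0.0549
grip_force: 74.6
```

```bash
python3 - <<'E'
from h import *
p,_,o=cur();print(p)
go([.48,-.20,.43],tool(0,10.5)); 
E
```

```text
[ 0.49362557 -0.01757854  0.42778109]
shift [-0.0454 -0.6081  0.0074] turn [ 0.0004 -0.0008  0.0274] deg 9.9
```

Emit:
move_arm:
  series: "0.02 -0.1 0.01 0 0 0.004 1; 0.05 -0.2 0.01 0 -0.001 0.008 1; 0.1 -0.28 0.01 0 -0.001 0.013 1; 0.14 -0.35 0.01 0 -0.001 0.018 1; 0.15 -0.38 0.01 0 -0.001 0.023 1; 0.15 -0.38 0.01 0 -0.001 0.027 1; 0.15 -0.38 0.01 0 -0.001 0.027 1; 0.15 -0.38 0.01 0 -0.001 0.027 1"

```text
t: 4.8
tool_pos: [0.5391, -0.1295, 0.4303]
tcp_rot: [0.0, -0.089, 0.996, -0.001]
force: [0.0, 0.2, -2.1]
gripper_width: 0.055
grip_force: 74.7
```

```bash
python3 - <<'E'
from h import *
p,R,o=cur();c=r.get_calibration("wrist");W=r.snapshot("wrist");T=r.snapshot("top");S=r.snapshot("side")
print(p,R.as_matrix().round(3).tolist(),o["t"],o["force"])
np.savez("w2.npz",W=W,T=T,S=S,p=p,**{k:c[k] for k in("mtx","R","t")})
a=cv2.resize(S[90:270,180:380],(400,360),interpolation=cv2.INTER_CUBIC);b=W[:, :]
b=cv2.resize(W,(400,300));out=np.zeros((600,800,3),np.uint8);out[:300,:400]=b;out[:360,400:]=a
t=cv2.resize(T[100:230,220:400],(400,289),interpolation=cv2.INTER_CUBIC);out[305:594,:400]=t
cv2.imwrite("pics/m2.png",out[:,:,::-1])
print(-c["R"].T@c["t"])
E
```

```text
[ 0.5390937  -0.12946669  0.4303428 ] [[-0.984, -0.178, 0.001], [-0.178, 0.984, -0.003], [-0.0, -0.003, -1.0]] 4.8 [ 0.00644973  0.236321   -2.05273055]
[ 0.46125773 -0.14304816  0.57338805]
```

View pics/m2.png

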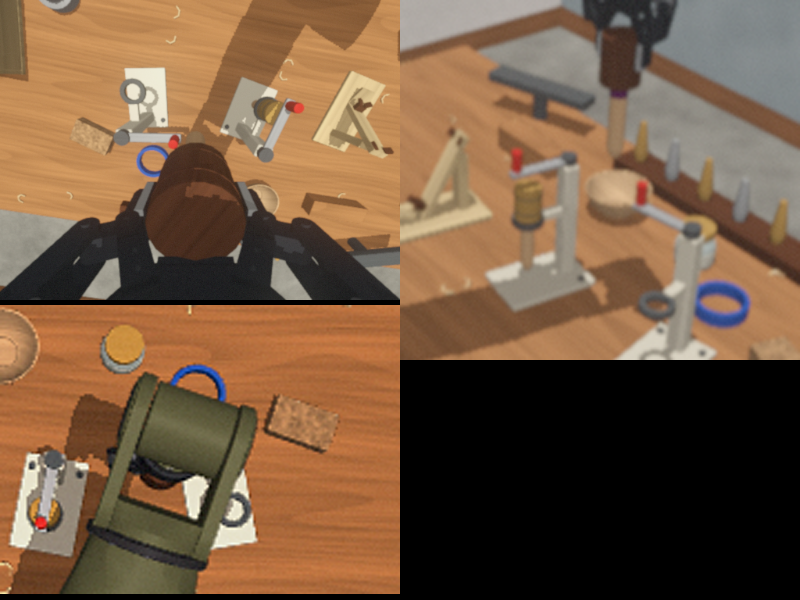

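The wrist view shows the empty ring at about (170,117) in full-size px, with the post and the red knob clear of it. In the side view the mallet hangs nearly upright from the fingers, with its tip at about (289,166).

```bash
python3 - <<'E'
from h import *
d=np.load("w2.npz");c={k:d[k] for k in("mtx","R","t")};ct=r.get_calibration("top");cs=r.get_calibration("side");p=d["p"]
def ringfit(I,w,cc):
    I=I.astype(int);m=(I.max(2)<125)&(I.max(2)-I.min(2)<22)&(I.min(2)>25)
    for b in blobs(m,w,15)[:2]:
        k=cv2.findContours(b[2].astype(np.uint8),cv2.RETR_CCOMP,cv2.CHAIN_APPROX_NONE)
        print(b[:2])
        for q in k[0]:
            if len(q)>9:
                e=cv2.fitEllipse(q);print("  ell",np.round(e[0],1),np.round(e[1],1),onz(cc,e[0],.135).round(4))
print("W");ringfit(d["W"],(148,95,195,140),c);print("T");ringfit(d["T"],(308,175,342,212),ct)
def red(I): I=I.astype(int);return (I[...,0]>130)&(I[...,1]<70)&(I[...,2]<70)
b=blobs(red(d["W"]),(205,165,235,195),3)[0];print("knob",b[:2],onz(c,b[1],.245).round(4))
pp=onz(c,(122*1.28,137*1.28),.225);print("post",pp)
S=d["S"].astype(int)
pr=lambda X:(lambda v:v[:2]/v[2])(cs["mtx"]@(cs["R"]@X+cs["t"]))
for y in(112,116,120,124,142,146,150,154,158,162):
    row=S[y,272:306];x=np.arange(272,306);sat=row[:,0]-row[:,2]
    w=np.clip((sat-8)/25,0,1) if y<130 else np.clip((sat-15)/25,0,1)
    print(y,(w*x).sum()/w.sum(),w.sum().round(1),sat.tolist() if y in(116,150,162) else "")
for dz in(.02,.0,-.02,-.06,-.1,-.126): print(dz,pr(p+[0,0,dz]).round(2),pr(p+[.01,0,dz]).round(2))
E
```

```text
W
(37, array([160.7, 117.6]))
  ell [168.6 117.2] [20. 23.] [ 0.5107 -0.2642  0.135 ]
(17, array([184.5, 117.8]))
  ell [183.6 117.5] [ 3.1 13.8] [ 0.507  -0.2412  0.135 ]
T
(77, array([326.9, 192.6]))
  ell [325.1 192.1] [12.2 13.8] [ 0.5076 -0.2641  0.135 ]
knob (87, array([223.7, 180.2])) [ 0.5623 -0.1594  0.245 ]
post [ 0.57780934 -0.24900111  0.225     ]
112 287.75467289719626 17.1 
116 288.1782178217822 16.2 [14, 11, 12, 13, 13, 11, 9, 4, 11, 23, 29, 29, 30, 32, 34, 33, 34, 31, 29, 33, 29, 32, 33, 31, 25, 14, 3, 1, 1, 0, 0, -2, 3, 19]
120 288.2022471910112 17.8 
124 289.7263779527559 20.3 
142 288.5982532751092 9.2 
146 287.8170212765957 9.4 
150 285.79338842975204 19.4 [90, 91, 86, 81, 63, 46, 29, 20, 15, 14, 13, 19, 37, 53, 57, 59, 57, 58, 58, 55, 40, 21, 14, 12, 12, 11, 13, 16, 31, 45, 45, 29, 17, 11]
154 285.7665130568356 26.0 
158 286.1666666666667 26.9 
162 287.66336633663366 32.3 [90, 91, 91, 91, 91, 91, 92, 92, 93, 93, 86, 69, 56, 58, 59, 58, 58, 58, 58, 71, 86, 92, 87, 78, 66, 55, 64, 79, 80, 78, 74, 50, 23, 15]
0.02 [290.52 114.35] [293.36 113.42]
0.0 [289.99 121.42] [292.81 120.47]
-0.02 [289.47 128.36] [292.27 127.39]
-0.06 [288.47 141.9 ] [291.22 140.89]
-0.1 [287.5  154.98] [290.21 153.94]
-0.126 [286.88 163.25] [289.57 162.19]
```

```bash
python3 - <<'E'
from h import *
d=np.load("w2.npz");c={k:d[k] for k in("mtx","R","t")};ct=r.get_calibration("top")
a=cv2.resize(d["W"][90:150,140:220],(400,300),interpolation=cv2.INTER_NEAREST);b=cv2.resize(d["T"][170:220,300:350],(400,400),interpolation=cv2.INTER_NEAREST)
o=np.zeros((400,800,3),np.uint8);o[:300,:400]=a;o[:,400:]=b;cv2.imwrite("pics/z.png",o[:,:,::-1])
for X in([.509,-.2635,.135],[.509,-.2595,.135]):
    for q,x0,y0,s,ox in((c,140,90,5,0),(ct,300,170,8,400)):
        pts=[]
        for dx,dy in((0,0),(.026,0),(-.026,0),(0,.026),(0,-.026)):
            v=q["mtx"]@(q["R"]@(np.array(X)+[dx,dy,0])+q["t"]);v=v[:2]/v[2];pts.append([round((v[0]+.5-x0)*s+ox),round((v[1]+.5-y0)*s)])
        print(X,pts)
E
```

```text
[0.509, -0.2635, 0.135] [[148, 133], [141, 217], [155, 46], [232, 149], [64, 118]]
[0.509, -0.2635, 0.135] [[603, 177], [604, 113], [602, 241], [538, 175], [667, 179]]
[0.509, -0.2595, 0.135] [[161, 136], [154, 219], [169, 49], [244, 151], [77, 120]]
[0.509, -0.2595, 0.135] [[593, 177], [594, 112], [592, 241], [529, 175], [657, 178]]
```

View pics/z.png

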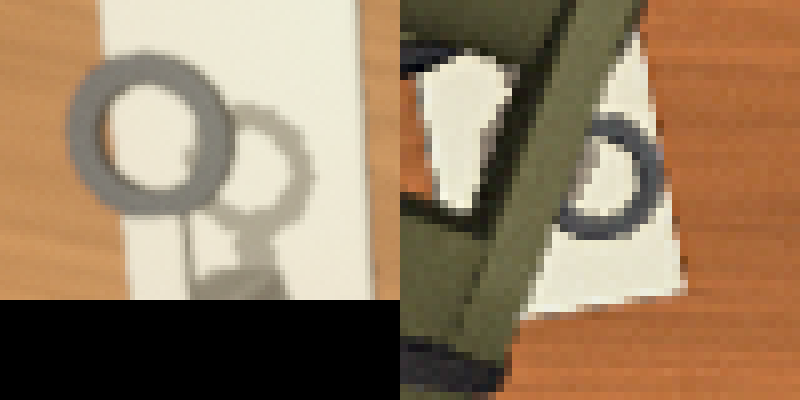

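The ring's outer edge in the wrist crop spans x 66–234 and y 50–215. That fits a centre of (0.509,-0.263), and the top view agrees.

Emit:
move_arm:
  series: "-0.02 -0.1 0 0 0 0 1; -0.05 -0.23 0 0 0 0 1; -0.08 -0.36 0 0 0 0 1; -0.1 -0.445 -0.08 0 0 0 1; -0.1 -0.445 -0.2 0 0 0 1; -0.1 -0.445 -0.32 0 0 0 1; -0.1 -0.445 -0.42 0 0 0 1; -0.1 -0.445 -0.46 0 0 0 1"

```text
t: 5.62
tool_pos: [0.5081, -0.2622, 0.2875]
tcp_rot: [-0.002, -0.09, 0.996, 0.0]
force: [-0.0, 0.9, -2.8]
gripper_width: 0.0549
grip_force: 75.4
```

```bash
python3 - <<'E'
from h import *
for i in range(2): r.snapshot("side")
p,R,o=cur();S=r.snapshot("side");print(p,o["force"],R.as_matrix()[:,2]);np.savez("w3.npz",S=S,p=p)
cv2.imwrite("pics/s3.png",cv2.resize(S[150:270,230:390],(800,600),interpolation=cv2.INTER_CUBIC)[:,:,::-1])
go([.509,-.263,.28],tool(0,10.5))
cs=r.get_calibration("side")
for X in([.509,-.263,.135],[.509,-.263,.145]+0*p,[.509-.026*.78,-.263+.026*.62,.135],[.509+.026*.78,-.263-.026*.62,.135]):
    v=cs["mtx"]@(cs["R"]@np.array(X)+cs["t"]);v=v[:2]/v[2];print(((v+.5-[230,150])*5).round())
E
```

```text
[ 0.50860028 -0.26231698  0.28971834] [-0.15119879  0.09908824 -1.6549614 ] [-3.46609097e-03 -4.02433326e-04 -9.99993912e-01]
shift [-0.0006 -0.0012 -0.04  ] turn [ 0.0003 -0.0001  0.0005] deg 0.2
[389. 451.]
[390. 437.]
[342. 450.]
[436. 452.]
```

View pics/s3.png

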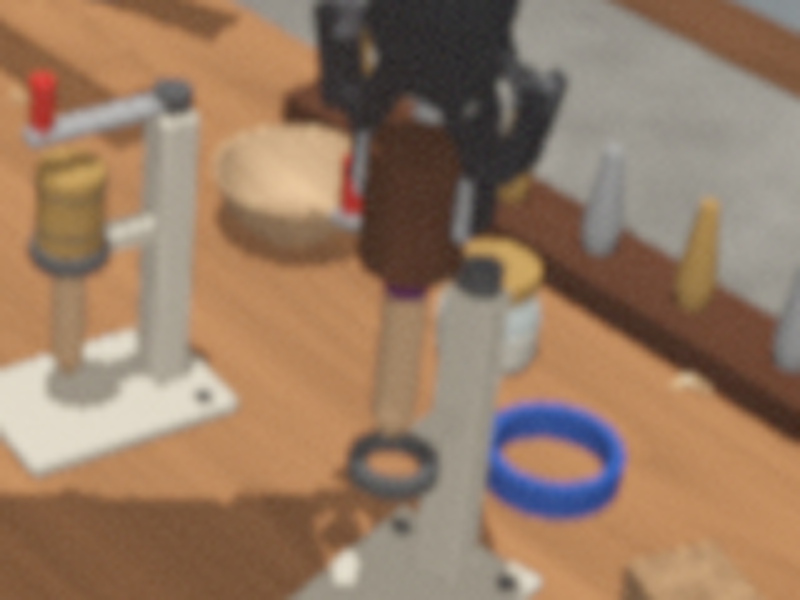

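The side crop shows the handle tip at about (394,430), centred over the ring at about (392,455). Next I lower it in.

Emit:
move_arm:
  series: "0 0 -0.05 0 0 0 1; 0 0 -0.1 0 0 0 1; 0 0 -0.15 0 0 0 1; 0 0 -0.2 0 0 0 1; 0 0 -0.25 0 0 0 1; 0 0 -0.3 0 0 0 1; 0 0 -0.35 0 0 0 1; 0 0 -0.38 0 0 0 1"

```text
t: 6.43
tool_pos: [0.5097, -0.263, 0.1783]
tcp_rot: [0.001, -0.09, 0.996, -0.002]
force: [0.3, -0.0, -3.3]
gripper_width: 0.055
grip_force: 75.4
```

Emit:
move_arm:
  series: "0 0 -0.02 0 0 0 1; 0 0 -0.035 0 0 0 1; 0 0 -0.05 0 0 0 1; 0 0 -0.06 0 0 0 1; 0 0 -0.068 0 0 0 1; 0 0 -0.068 0 0 0 1"

```text
t: 6.93
tool_pos: [0.5095, -0.2631, 0.159]
tcp_rot: [0.001, -0.09, 0.996, -0.002]
force: [-4.5, 2.4, 7.4]
gripper_width: 0.0546
grip_force: 75.7
```

Emit:
move_arm:
  series: "0 0 -0.004 0 0 0 1; 0 0 -0.008 0 0 0 1; 0 0 -0.008 0 0 0 1"

```text
t: 7.18
tool_pos: [0.5096, -0.2631, 0.1589]
tcp_rot: [0.001, -0.09, 0.996, -0.002]
force: [-14.6, 6.8, 29.2]
gripper_width: 0.0545
grip_force: 78.4
```

Emit:
move_arm:
  series: "0 0 0.008 0 0 0 0.3; 0 0 0.008 0 0 0 -1; 0 0 0.008 0 0 0 -1; 0 0 0.008 0 0 0 -1; 0 0 0.008 0 0 0 -1; 0 0 0.008 0 0 0 -1"

```text
t: 7.68
tool_pos: [0.5092, -0.2629, 0.1573]
tcp_rot: [-0.0, -0.09, 0.996, -0.001]
force: [-0.1, -0.2, -0.4]
gripper_width: 0.0855
grip_force: 0.0
```

Emit:
move_arm:
  series: "0 0 0.05 0 0 0 -1; 0 0 0.12 0 0 0 -1; 0 0 0.24 0 0 0 -1; 0 0 0.36 0 0 0 -1; 0 0 0.48 0 0 0 -1; 0 0 0.55 0 0 0 -1; 0 0 0.55 0 0 0 -1"

```text
t: 8.27
tool_pos: [0.51, -0.2633, 0.3277]
tcp_rot: [0.003, -0.09, 0.996, -0.004]
force: [0.1, 0.1, -0.6]
gripper_width: 0.0854
grip_force: 0.0
```

```bash
python3 - <<'E'
from h import *
p,R,o=cur();c=r.get_calibration("wrist");W=r.snapshot("wrist");S=r.snapshot("side");print(p,o["t"],o["gripper_width"],o["force"])
np.savez("w4.npz",W=W,S=S,p=p,**{k:c[k] for k in("mtx","R","t")})
out=np.zeros((600,800,3),np.uint8);out[:300,:400]=cv2.resize(W,(400,300));out[:600,400:]=cv2.resize(S[150:270,260:340],(400,600),interpolation=cv2.INTER_CUBIC)
cv2.imwrite("pics/m4.png",out[:,:,::-1])
I=W.astype(int);m=(I[...,0]>130)&(I[...,1]<70)&(I[...,2]<70)
print([(b[:2],onz(c,b[1],.245).round(4)) for b in blobs(m,None,10)])
E
```

```text
[ 0.51001383 -0.26334479  0.3276871 ] 8.2667 0.08543023510704956 [ 0.11630113  0.11609723 -0.57368731]
[]
```

View pics/m4.png

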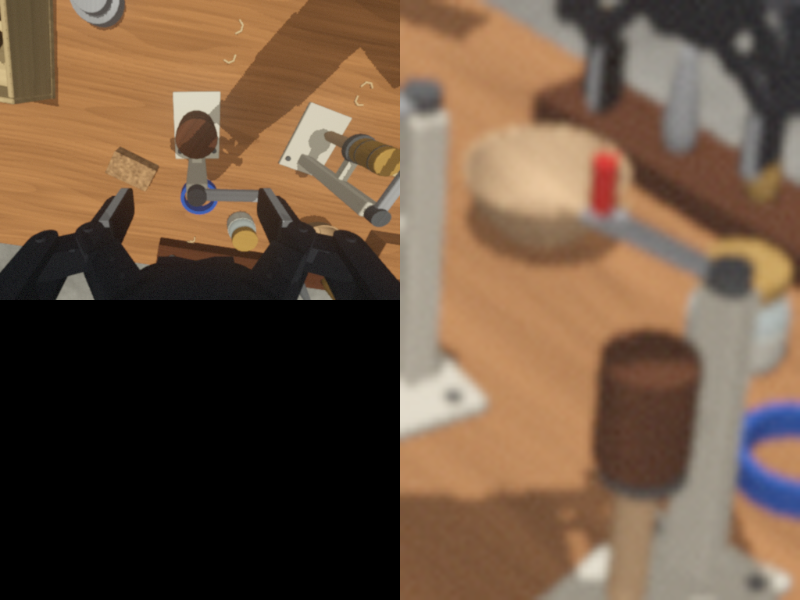

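The mallet is seated upright on the ring; in the side crop its underside meets the ring at (645,485). The keeper is still open. Next I plan the knob push with shut fingers.

```bash
python3 - <<'E'
import numpy as np
y=np.radians(10.6);P=np.array([.509,-.263])+.07*np.array([np.cos(y),np.sin(y)])
D=lambda a:np.array([np.cos(np.radians(a)),np.sin(np.radians(a))])
S0=np.array([.602,-.156]);print(P)
for th in(98.3,110,125,140,155,170,180,186,190.6):
    t=D(th+90);s=(.011*abs(t@D(10.2))+.0145*abs(t@D(100.2))+.008)
    f=P+.09*D(th)-s*t;print(th,f.round(4),((f-S0)/.3).round(3))
E
```

```text
[ 0.57780547 -0.25012341]
98.3 [ 0.5841 -0.1583] [-0.06  -0.008]
110 [ 0.567  -0.1583] [-0.117 -0.008]
125 [ 0.5459 -0.1626] [-0.187 -0.022]
140 [ 0.5254 -0.1726] [-0.255 -0.055]
155 [ 0.5073 -0.1884] [-0.316 -0.108]
170 [ 0.4936 -0.2095] [-0.361 -0.178]
180 [ 0.4878 -0.2259] [-0.381 -0.233]
186 [ 0.4859 -0.2364] [-0.387 -0.268]
190.6 [ 0.4852 -0.2445] [-0.389 -0.295]
```

Emit:
move_arm:
  series: "0.08 0.1 0.05 0 0 0 1; 0.16 0.2 0.05 0 0 0 1; 0.25 0.29 0.05 0 0 0 1; 0.307 0.358 0 0 0 0 1; 0.307 0.358 -0.1 0 0 0 1; 0.307 0.358 -0.2 0 0 0 1; 0.307 0.358 -0.305 0 0 0 1; 0.307 0.358 -0.305 0 0 0 1"

```text
t: 9.03
tool_pos: [0.5989, -0.1546, 0.2228]
tcp_rot: [-0.006, -0.09, 0.996, 0.001]
force: [-0.3, 0.0, -1.4]
gripper_width: -0.0001
grip_force: 0.0
```

Emit:
move_arm:
  series: "0 0 0.03 0 0 0 1; -0.03 -0.005 0.03 0 0 0 1; -0.06 -0.008 0.03 0 0 0 1; -0.09 -0.008 0.03 0 0 0 1; -0.12 -0.009 0.03 0 0 0 1; -0.155 -0.015 0.03 0 0 0 1; -0.187 -0.022 0.03 0 0 0 1; -0.22 -0.038 0.03 0 0 0 1"

```text
t: 9.7
tool_pos: [0.5355, -0.1672, 0.243]
tcp_rot: [0.002, -0.09, 0.996, -0.002]
force: [1.2, 0.3, 1.2]
gripper_width: 0.0004
grip_force: 0.3
```

Emit:
move_arm:
  series: "-0.035 -0.017 0 0 0 0 1; -0.066 -0.043 0 0 0 0 1; -0.096 -0.07 0 0 0 0 1; -0.12 -0.105 0 0 0 0 1; -0.141 -0.14 0 0 0 0 1; -0.152 -0.168 0 0 0 0 1; -0.161 -0.195 0 0 0 0 1; -0.165 -0.215 0 0 0 0 1"

```text
t: 10.37
tool_pos: [0.4855, -0.2326, 0.2399]
tcp_rot: [-0.0, -0.09, 0.996, -0.001]
force: [0.3, 0.4, 0.3]
gripper_width: 0.0005
grip_force: 0.3
```

```bash
python3 - <<'E'
from h import *
S=r.snapshot("side");cs=r.get_calibration("side");p,_,o=cur();print(p,o["force"],o["t"])
I=S.astype(int);m=(I[...,0]>130)&(I[...,1]<70)&(I[...,2]<70)
P=np.array([.5778,-.2501])
for b in blobs(m,(260,120,345,230),5):
    x=onz(cs,b[1],.2385);d=x[:2]-P;print(b[:2],x.round(4),np.linalg.norm(d).round(4),np.degrees(np.arctan2(d[1],d[0]))%360)
E
```

```text
[ 0.48544387 -0.23312614  0.2398075 ] [-1.64616482 -0.03376296 -0.64991029] 10.4167
(48, array([303.2, 210.9])) [ 0.4868 -0.2578  0.2385] 0.0913 184.84845262812374
```

Emit:
move_arm:
  series: "0 -0.01 0 0 0 0 1; 0 -0.02 0 0 0 0 1; 0 -0.028 0 0 0 0 1; 0 -0.034 0 0 0 0 1; 0 -0.034 0 0 0 0 1"

```text
t: 10.83
tool_pos: [0.4859, -0.2418, 0.2399]
tcp_rot: [-0.0, -0.09, 0.996, -0.001]
force: [-0.1, -0.1, -0.3]
gripper_width: -0.0003
grip_force: 0.0
```

Emit:
move_arm:
  series: "0 -0.006 0 0 0 0 1; 0 -0.012 0 0 0 0 1; 0 -0.016 0 0 0 0 1; 0 -0.016 0 0 0 0 1"

```text
t: 11.17
tool_pos: [0.4859, -0.2463, 0.24]
tcp_rot: [0.0, -0.09, 0.996, -0.001]
force: [-0.3, 3.3, 0.9]
gripper_width: 0.0
grip_force: 1.2
```

Emit:
move_arm:
  series: "0 -0.004 0 0 0 0 1; 0 -0.008 0 0 0 0 1; 0 -0.008 0 0 0 0 1"

```text
t: 11.42
tool_pos: [0.4859, -0.2471, 0.2399]
tcp_rot: [-0.0, -0.091, 0.996, 0.001]
force: [0.3, 15.9, 3.3]
gripper_width: -0.0001
grip_force: 7.8
```

At the stop: the position has stalled and the force has risen to 16 N. I'll back off in +y and then up.

Emit:
move_arm:
  series: "0 0.02 0 0 0 0 1; 0 0.06 0 0 0 0 1; 0 0.12 0.06 0 0 0 1; 0 0.16 0.18 0 0 0 1; 0 0.2 0.3 0 0 0 1; 0 0.3 0.4 0 0 0 1; 0 0.4 0.45 0 0 0 1; 0 0.4 0.45 0 0 0 1"

```text
t: 12.08
tool_pos: [0.4861, -0.1251, 0.3794]
tcp_rot: [0.003, -0.091, 0.996, -0.002]
force: [0.2, -0.2, 1.2]
gripper_width: 0.0001
grip_force: 0.0
```

Emit:
move_arm:
  series: "-0.1 0.05 0 0 0 0 1; -0.2 0.15 0 0 0 0 1; -0.2 0.28 0 0 0 0 1; -0.2 0.4 0 0 0 0 1; -0.2 0.4 0 0 0 0 1; -0.2 0.4 0 0 0 0 1; -0.2 0.4 0 0 0 0 1"

```text
t: 12.67
tool_pos: [0.4257, -0.009, 0.3747]
tcp_rot: [-0.0, -0.09, 0.996, -0.001]
force: [0.1, -0.1, -0.3]
gripper_width: 0.0
grip_force: 0.0
```

```bash
python3 - <<'E'
from h import *
p,_,o=cur();S=r.snapshot("side");T=r.snapshot("top");print(p,o["force"],abs(o["qd"]).max())
P=np.array([.5778,-.2501])
for n,I,w in(("side",S,(260,120,345,230)),("top",T,(280,150,345,215))):
    c=r.get_calibration(n);J=I.astype(int);m=(J[...,0]>130)&(J[...,1]<70)&(J[...,2]<70)
    for b in blobs(m,w,3):
        x=onz(c,b[1],.2385 if n=="side" else .254);d=x[:2]-P;print(n,b[:2],x.round(4),np.degrees(np.arctan2(d[1],d[0]))%360)
o=np.zeros((500,800,3),np.uint8);o[:,:400]=cv2.resize(S[170:270,265:345],(400,500),interpolation=cv2.INTER_CUBIC);o[:400,400:]=cv2.resize(T[140:220,270:350],(400,400),interpolation=cv2.INTER_CUBIC)
cv2.imwrite("pics/fin.png",o[:,:,::-1])
E
```

```text
[ 0.425723   -0.00901919  0.37474172] [ 0.10507766 -0.14337408 -0.2992609 ] 0.026958122222600234
side (44, array([307.2, 213.1])) [ 0.4884 -0.2712  0.2385] 193.28556971848616
top (24, array([332.7, 195. ])) [ 0.49   -0.2673  0.254 ] 191.08087544364037
```

View pics/fin.png

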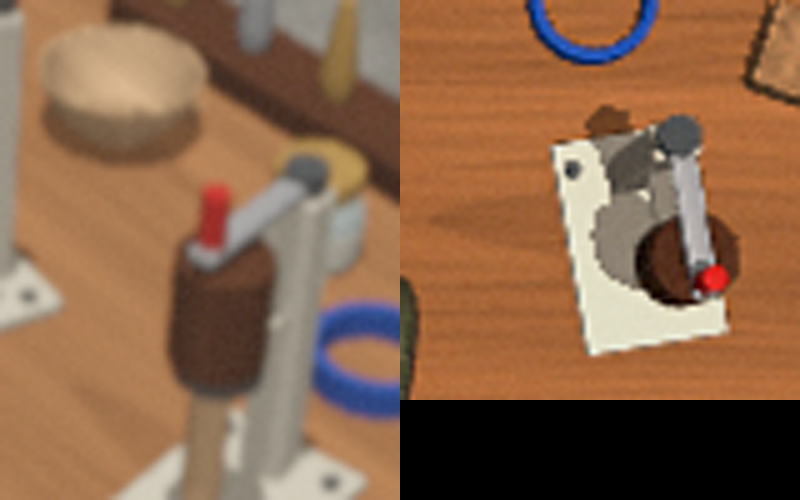

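The final views show the keeper bar lying over the seated head, with the knob at (712,278) in the top crop. That puts the bar at about 191°, i.e. shut, and the arm is clear of everything.

```bash
python3 -c "
from plant import r
print(r.job_done())"
```

```text
the job is handed in; nothing more can be done
None
```

The wooden mallet is seated upright in the empty holder's ring, its keeper is swung shut over the head, the arm touches nothing, and the job was handed in at about 13 s; no verdict was returned.

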